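Lock the clamp nut with its cross pin

ROBOT

A 6-joint arm with a two-finger parallel gripper is mounted at the origin on a cart in front of the work surface, level with it; the furniture and walls round the work are solid. World frame = base frame: x ahead of the robot, y to its left, z up, the work surface at z = 0. Lengths are in mm, angles in degrees, forces in N, time in s.
With the tool pointing down it reaches from about 350 to 850 mm from the base axis. Payload 8.1 kg.
Tool frame: the origin (TCP) lies at the very end of the fingers, on their centre line; the grasp point (between the pads) lies 19 mm behind it; z points along the fingers, y is the line along which they close (so a half turn about z gives the same grasp; the last joint's range is limited). The gripper opens to 85 mm and grips with 20 to 120 N. Pads are 22 mm wide; open, the fingers measure 114 mm over their backs; the gripper's body (76 mm by 85 mm) begins 54 mm behind the grasp point. The pads swing forward as they close: fully open they stand 13 mm farther back than shut.
Start: joints at [-74.278, 7.471, 85.268, -0, 87.261, -4.893], TCP at [211.272, -561.578, 231.292] pointing down, gripper open.
Joint ranges: [-169.43, 169.43], [-51.17, 129.36], [1.28, 143.12], [-76.62, 256.62], [0, 156.53], [-152.29, 152.29]. Speed limits (degrees/s): [136.94, 136.94, 159.86, 180, 180, 180].

INTERFACE

Orientations are given as [roll, pitch, yaw] about the fixed x, y, z axes, in that order (R = Rz(yaw) Ry(pitch) Rx(roll)).
In Python, from bench import sense, eyes, job, models gives the robot as it stands. The module is installed in compiled form; this text tells all that it offers.
- The arm moves only by the tool apply_moves, never from a script. Its argument "rows" is a list of rows, each a list of 6 numbers: the shift along the tool's x, y, z in mm, then the turn, a rotation vector about the tool's x, y, z in rad. In form: [[dx, dy, dz, rx, ry, rz], ...]. A call has exactly 5 rows; each row shifts and turns the commanded pose from where the row before left it, along the tool's axes as they then stand; what a row does not reach is not made up. A row lasts 1/8 s, in which the tool goes at most 62.5 mm and 10.7 degrees, less where a joint would pass 70% of its speed; a pose out of reach is approached as far as the arm can. A call is refused whole if a number of a shift passes 62.5 or a number of a turn 0.188, either way. A call with a gripper value outside its range is refused whole. "fingers" is the finger opening in mm, from 0 to 85.4, set as the call begins (left out, the last holds). The fingers move at their own pace and stop on an object; "grip_force" is the grip in N (left out, the last holds). Time passes only in rows, so rows that do not move let the fingers close, or fill a call up. It gives the time, the measured TCP pose, the force, the opening and the grip force at its end, in the units of the state.
- sense(): the state, without advancing time (a new reading comes with each control period).
- eyes.snapshot(name): name is "scene" or "top"; returns (picture, depth): 420x560x3 uint8, red, green, blue; 420x560 float32, mm along the optical axis (not along the pixel's ray), 0 where there is no reading.
- eyes.get_calibration(name): a dict with "intrinsics" (3x3 intrinsics, pixels), "R" (3x3) and "t" (3): a world point X has camera coordinates R X + t. Camera axes: x right, y down, z forward; pixel columns grow to the right and rows downward; lengths in mm; the calibration is good to about 2 mm. A picture is of the moment at which its call begins. get_calibration takes no time and is no camera call.
- job.hand_in(): hands the job in; it is judged then, once.
Trained networks look in the newest picture that a camera, given by its name, has taken for a name from the list of things; names that differ only in an ending like _2 or _b are one class to them, and where a whole thing is asked for, a point or a joint stands for the part that bears it (a point fixed in the world has none). Each returns a list of dicts, best first, with "confidence" (0 to 1); they miss things now and then, are a little off and sometimes report something else, mostly with a low value. They report only what shows in the picture. A call takes as long as a camera call. They do not tell look-alikes from the thing itself.
- models.boxes_of(name, camera): "xyz" ([x, y, z] in mm, in world coordinates, good to about 4 mm: the middle of the surface that is visible of it).
- models.cut_out(name, camera): "pixels" (420x560 bool, what is visible of it).
- models.place_of(name, camera): "xyz" ([x, y, z] in mm, in world coordinates, good to about 4 mm: a listed point, or the origin of a listed thing).
The state is a dict: "time": time; "joint_pos": joint angles; "qd": joint speeds; "joint_efforts": joint torques, N m; "tool_pos": TCP position; "tcp_rot": TCP orientation; "ft_force": force on the tool from outside, world axes, zero at the start; "wrist_torque": the same for the moment, N m; "finger_gap": finger opening in mm; "grip_force": force on a finger pad.
Only numpy, scipy, OpenCV 4.12 (cv2) and the standard library are available. Lean on these libraries where they do the work, as an engineer would, in place of code of your own. Each camera call takes 0.05 s, during which the arm holds its last target. There are 200 camera calls.

TASK

The aluminium heat block is held down by a strap clamp. Tighten the square nut (clockwise from above) until the slot across its top lines up with the slot in the stud, then lay the slim cross pin fully down through both slots so the nut cannot come loose, and let go. Leave the stout pin, which is too thick, where it is.

Things in the scene. Friction and masses are not known exactly. Their poses are not given: they have to be found in the camera images.
- stud_slot (a point): Centre of the slot floor in the bolted-down clamp's upright stud, 74 mm above the bench, on the stud's axis. The slot, 18 mm wide and open at the top, runs along y; x points to the clamped aluminium block, z up. The stud's two ears end 95 mm above the bench. A dark strap 40 mm wide (top 54 mm above the bench) runs along x under washer and nut; grey base plate 170 x 116 mm.
- nut (a joint): Angle (rad) of the square nut round the stud's axis; grows clockwise from above (tightening). Slots line up at 1.40; at q its slot lies (1.40 - q) anticlockwise of stud_slot's y. Stops at 0 and 1.75; starts 0.2 to 0.7; stays as left; 0.12 N m turns it. Nut 46 x 46 mm, flats along and across its slot, 61 to 91 mm above the bench (sinks 1 mm per rad); slot 18 mm wide, its floor under the stud's.
- slim_pin_mid (a point): Centre of the slim steel pin, loose, upright, 120 g; its underside is 30 mm below. At the bottom a round bar 10 mm thick, 93 mm long along y, with square end shoulders (26 mm along x, 16 high) flush below; in the middle an upright handle 12 mm thick (x), 24 long (y), up to 30 mm above this point. Seated, this point is 30 mm above stud_slot, y along its y either way round.
- stout_pin_mid (a point): Centre of the stout steel pin, 30 mm above its underside: same shape, length and handle as the slim one, but its bar is 24 mm thick and its shoulders 30 mm wide, too thick for the slots. To be left alone.
There are look-alikes about, which are no part of the job. What is shaped like the part that bears slim_pin_mid but red is not meant.

How it is judged (in metres and radians):
On the way:
1. the nut is turned so that its slot lines up with the stud's, within 12 degrees, before the pin is brought in (value of joint nut between 1.19 and 1.61 rad and horizontal distance between slim_pin_mid and stud_slot above 0.05 m), for 0.2 s.
At the end, for the whole second after the job is handed in: The nut's slot is within 12 degrees of the stud's (joint 1.19 to 1.61), and the slim pin lies at rest through both slots: its centre within 16 mm of the stud's axis and 24 to 36 mm above the slot's floor, its bar level within 10 degrees and within 20 degrees of the stud's slot (value of joint nut between 1.19 and 1.61 rad and horizontal distance between slim_pin_mid and stud_slot below 0.016 m and z of slim_pin_mid in the frame of stud_slot between 0.024 and 0.036 m and angle between the y axis of slim_pin_mid and the y axis of stud_slot, either way round below 0.35 rad and angle between slim_pin_mid's own y axis and vertical between 1.4 and 1.74 rad and linear speed of slim_pin below 0.02 m/s); the robot touches nothing.
It fails at once if the stout pin is moved by more than 30 mm (distance of stout_pin_mid from where it was at the start of the episode above 0.03 m).
It also fails if it takes over 54 s, if anything falls off the work surface, if the arm or the gripper's body presses on something with over 40 N, if the wrist force passes 120 N, or if a joint passes its speed limit or range.

## Working session

There is one attempt and no reset: what is moved stays moved. The work goes in short steps, Python scripts to look and compute and a tool call to move; the robot and the scene stay as the last step left them, time stands still between calls to the robot, and variables do not carry over. Pictures are saved under pics/ and viewed, at most 10 in all, crops included, and the job is handed in when it is done.

Besides the shell and the picture viewer there is one more tool, called after "Emit:" in YAML: its name, and indented under it one key for each argument. apply_moves: Moves the arm, as the interface text tells. Its arguments: {"type":"object","properties":{"rows":{"type":"array"},"fingers":{"type":"number"},"grip_force":{"type":"number"}},"required":["rows"]}

```bash
mkdir -p pics; python3 - <<'E'
from bench import sense, eyes, job, models
import cv2,numpy as np
for c in ("scene","top"):
    im,d=eyes.snapshot(c); cv2.imwrite(f"pics/{c}0.png",im[:,:,::-1]); np.save(f"{c}0.npy",d)
    k=eyes.get_calibration(c); print(c,(-k["R"].T@k["t"]).round(),k["R"].round(2).tolist(),k["intrinsics"][0][0])
    for n in ("stud_slot","nut","slim_pin_mid","stout_pin_mid"):
        print(n,[(np.round(r["xyz"]),round(r["confidence"],2)) for r in models.place_of(n,c)])
s=sense();print(s["time"],s["tool_pos"],s["tcp_rot"])
E
```

```text
scene [ 559. -933.  672.] [[0.99, 0.11, 0.01], [0.07, -0.56, -0.82], [-0.09, 0.82, -0.57]] 452.13815198821806
stud_slot [(array([555., 139.,  74.]), 0.82)]Traceback (most recent call last):
  File "<stdin>", line 7, in <module>
ValueError: it knows: slim_pin_mid, stout_pin_mid, stud_slot
```

```bash
python3 -c "
import cv2
a=cv2.imread('pics/scene0.png');b=cv2.imread('pics/top0.png')
print(a.shape)"
```

```text
(420, 560, 3)[ WARN:0@0.010] global loadsave.cpp:275 findDecoder imread_('pics/top0.png'): can't open/read file: check file path/integrity
```

View pics/scene0.png

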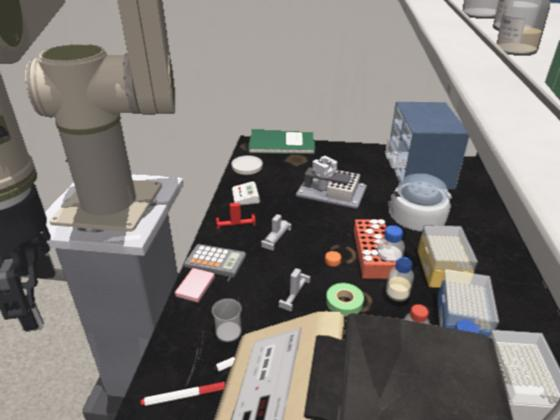

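The scene view shows the clamp at about (330,182), the red look-alike at (235,216), and two grey pins at (277,233) and (294,288). Next I'll take the top view.

```bash
python3 - <<'E'
from bench import sense, eyes, job, models
import cv2,numpy as np
for c in ("top","scene"):
    im,d=eyes.snapshot(c); cv2.imwrite(f"pics/{c}0.png",im[:,:,::-1]); np.save(f"{c}0.npy",d)
    k=eyes.get_calibration(c); print(c,(-k["R"].T@k["t"]).round(),k["R"].round(2).tolist(),k["intrinsics"][0][0])
    for n in ("stud_slot","slim_pin_mid","stout_pin_mid"):
        print(n,[(np.round(r["xyz"]),round(r["confidence"],2)) for r in models.place_of(n,c)])
    m=models.cut_out("nut",c)
    for r in m[:2]:
        v,u=np.nonzero(r["pixels"]); print("nut",r["confidence"],u.mean(),v.mean(),len(u),u.min(),u.max(),v.min(),v.max())
s=sense();print(s["time"],s["tool_pos"],s["tcp_rot"])
E
```

```text
top [ 265.  -37. 1015.] [[-0.01, -1.0, -0.0], [-0.98, 0.01, -0.19], [0.19, -0.0, -0.98]] 511.9406819309591
stud_slot [(array([556., 140.,  79.]), 0.89)]
slim_pin_mid [(array([348., -39.,  31.]), 0.85), (array([ 517., -266.,   30.]), 0.6)]
stout_pin_mid [(array([457., -83.,  32.]), 0.58)]
nut 0.61 192.9918367346939 147.31836734693877 490 177 210 130 163
scene [ 559. -933.  672.] [[0.99, 0.11, 0.01], [0.07, -0.56, -0.82], [-0.09, 0.82, -0.57]] 452.13815198821806
stud_slot [(array([556., 138.,  75.]), 0.96)]
slim_pin_mid [(array([350., -46.,  28.]), 0.73), (array([ 514., -271.,   36.]), 0.68), (array([450., -92.,  29.]), 0.64)]
stout_pin_mid [(array([453., -92.,  28.]), 0.82)]
nut 0.69 323.84155844155845 165.5142857142857 385 311 336 156 175
0.6 [ 211.28006638 -561.56837582  231.28995827] [-1.79997924e+02  6.66286905e-05  2.06150800e+01]
```

View pics/top0.png

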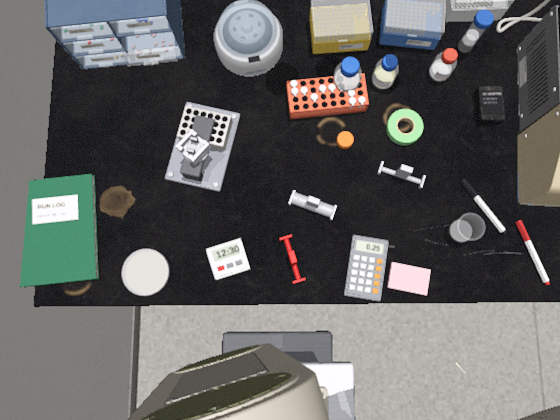

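The top view shows the clamp at (200,147) with the nut at (193,147). The stout pin is at (313,205), the slim pin at (402,173) and the red one at (293,260). I'll measure angles and look at an enlarged crop.

```bash
cat > h.py <<'E'
from bench import sense, eyes, job, models
import cv2,numpy as np
def cloud(c,d):
    k=eyes.get_calibration(c);K=k["intrinsics"];v,u=np.mgrid[:420,:560]
    P=np.stack([(u-K[0][2])/K[0][0]*d,(v-K[1][2])/K[1][1]*d,d],-1)
    return (P-k["t"])@k["R"]
def proj(c,X):
    k=eyes.get_calibration(c);p=(np.array(k["R"])@np.array(X,float)+k["t"]);p=k["intrinsics"]@p;return p[:2]/p[2]
def ortho(c,im,z,cx,cy,half,n=400):
    # rectified view at height z: up = +x world, left = +y world
    w=[(cx+half,cy+half,z),(cx+half,cy-half,z),(cx-half,cy-half,z),(cx-half,cy+half,z)]
    H=cv2.getPerspectiveTransform(np.float32([proj(c,p) for p in w]),np.float32([(0,0),(n,0),(n,n),(0,n)]))
    return cv2.warpPerspective(im,H,(n,n),flags=cv2.INTER_CUBIC)
E
python3 - <<'E'
from h import *
im=cv2.imread("pics/top0.png");d=np.load("top0.npy");P=cloud("top",d)
cv2.imwrite("pics/o1.png",np.hstack([ortho("top",im,90,556,139,60),ortho("top",im,10,516,-267,70)]))
def rect(cx,cy,r,z0,z1):
    m=(np.hypot(P[...,0]-cx,P[...,1]-cy)<r)&(P[...,2]>z0)&(P[...,2]<z1)&(d>0)
    q=P[m]; c,s,a=cv2.minAreaRect(np.float32(q[:,:2])); print(len(q),np.round(c,1),np.round(s,1),round(a,1),q[:,2].mean().round(1)); return q
rect(516,-267,70,4,80); rect(516,-267,70,40,80);rect(516,-267,70,4,25);rect(455,-87,70,4,80); rect(556,139,40,80,100);rect(556,139,130,5,110)
for z in (85,88,91,94):rect(556,139,40,z,z+3)
E
```

```text
691 [ 514.8 -265.4] [133.5 134.2] 52.1 18.5
113 [ 515.7 -266.9] [23.5 12. ] 71.6 57.4
545 [ 514.8 -265.4] [133.5 134.2] 52.1 9.6
819 [453.5 -89.6] [134.5 132.9] 89.6 22.2
425 [557.5 140.3] [47.7 46.1] 49.1 91.3
4758 [556.1 137.1] [247.8 254.7] 16.5 37.1
37 [555.2 138.5] [41.1 43.1] 47.3 86.6
53 [558.  139.9] [47.1 45.1] 54.1 89.9
167 [557.4 140.4] [47.1 46. ] 48.6 92.6
92 [557.3 139.5] [44.9 43. ] 49.3 95.2
```

View pics/o1.png

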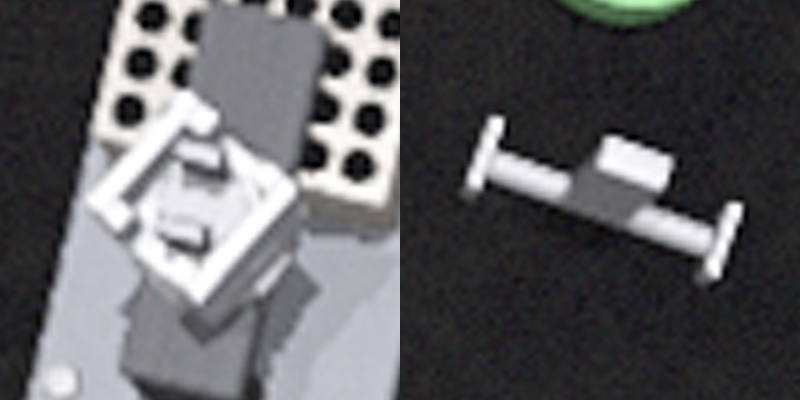

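Left crop: the nut is centred with its slot running from lower-left to upper-right, about 60° anticlockwise of the stud's slot. The stud's ears are at (205,160) and (185,238). Right crop: the slim pin's bar runs from (485,165) to (730,245). Now I'll refine the angles and plan the approach.

```bash
cat >> h.py <<'E'
def plan(x,y,z,yaw,maxd=55,maxr=10):
    from math import radians as r,cos,sin
    s=sense();p=np.array(s["tool_pos"]);w=s["tcp_rot"][2];D=np.array([x,y,z])-p
    dw=(yaw-w+180)%360-180;n=int(max(np.ceil(np.linalg.norm(D)/maxd),np.ceil(abs(dw)/maxr),1));n=-(-n//5)*5
    for i in range(n):
        a=r(w+dw*i/n);d=D/n
        print([round(float(t),3 if j==5 else 1) for j,t in enumerate([cos(a)*d[0]+sin(a)*d[1],sin(a)*d[0]-cos(a)*d[1],-d[2],0,0,-r(dw/n)])],end=",\n" if i%5==4 else ",")
    print(p.round(1),np.round(s["tcp_rot"],1),s["finger_gap"],np.round(s["ft_force"],1))
E
python3 - <<'E'
from h import *
d=np.load("top0.npy");P=cloud("top",d);im=cv2.imread("pics/top0.png")
def sel(cx,cy,r,z0,z1):
    m=(np.hypot(P[...,0]-cx,P[...,1]-cy)<r)&(P[...,2]>z0)&(P[...,2]<z1)&(d>0); return m
def pca(m):
    n,l,st,c=cv2.connectedComponentsWithStats(m.astype(np.uint8)); k=1+np.argmax(st[1:,4]); q=P[l==k]
    print(len(q),np.round(cv2.minAreaRect(np.float32(q[:,:2]))[0],1),[np.round(t,1) for t in cv2.minAreaRect(np.float32(q[:,:2]))[1:]])
    v=np.linalg.svd(q[:,:2]-q[:,:2].mean(0),full_matrices=False)[2][0];print(np.degrees(np.arctan2(v[1],v[0])))
print("bench z",np.median(P[sel(500,50,20,-20,20)][:,2]))
pca(sel(516,-267,60,7,25)); pca(sel(516,-267,60,7,80))
pca(sel(570,137,130,6,120)); pca(sel(570,137,130,46,60))
for r in (40,60,80): q=P[sel(556,139,r,0,200)][:,2];print(r,np.percentile(q,[50,80,95,99.5]).round())
q=P[sel(556,139,75,0,200)]; rr=np.hypot(q[:,0]-556,q[:,1]-139); print("max z beyond 34mm",q[rr>36][:,2].max())
plan(556,139.5,150,137.5)
E
```

```text
bench z 1.4709267444282828
247 [ 516.  -267.4] [array([93., 26.]), np.float64(70.0)]
70.28038553265982
393 [ 516.  -267.4] [array([93., 26.]), np.float64(70.0)]
70.29516828245933
4537 [581.7 135. ] [array([118.1, 172. ]), np.float64(75.8)]
161.44541620243717
909 [611.  126.5] [array([94.3, 66.4]), np.float64(76.5)]
-108.93148674768965
40 [63. 91. 95. 99.]
60 [46. 75. 93. 98.]
80 [15. 57. 92. 97.]
max z beyond 34mm 61.944038507733424
[38.0, -35.7, 5.4, 0.0, 0.0, -0.136],[42.4, -30.2, 5.4, 0.0, 0.0, -0.136],[46.1, -24.1, 5.4, 0.0, 0.0, -0.136],[49.0, -17.7, 5.4, 0.0, 0.0, -0.136],[50.9, -10.9, 5.4, 0.0, 0.0, -0.136],
[51.9, -3.9, 5.4, 0.0, 0.0, -0.136],[52.0, 3.2, 5.4, 0.0, 0.0, -0.136],[51.1, 10.2, 5.4, 0.0, 0.0, -0.136],[49.2, 17.1, 5.4, 0.0, 0.0, -0.136],[46.4, 23.6, 5.4, 0.0, 0.0, -0.136],
[42.8, 29.7, 5.4, 0.0, 0.0, -0.136],[38.4, 35.2, 5.4, 0.0, 0.0, -0.136],[33.3, 40.1, 5.4, 0.0, 0.0, -0.136],[27.5, 44.2, 5.4, 0.0, 0.0, -0.136],[21.3, 47.5, 5.4, 0.0, 0.0, -0.136],
[ 211.3 -561.6  231.3] [-180.     0.    20.6] 85.17411675881966 [ 0.8 -0.8 -0.6]
```

Emit:
apply_moves:
  rows:
    - [38.0,-35.7,5.4,0,0,-0.136]
    - [42.4,-30.2,5.4,0,0,-0.136]
    - [46.1,-24.1,5.4,0,0,-0.136]
    - [49.0,-17.7,5.4,0,0,-0.136]
    - [50.9,-10.9,5.4,0,0,-0.136]
  fingers: 80
  grip_force: 40

```text
time: 1.23
tool_pos: [326.6, -326.5, 204.4]
tcp_rot: [180.0, 0.0, 59.8]
ft_force: [1.4, -0.1, 0.3]
finger_gap: 80.1
grip_force: 0.0
```

Emit:
apply_moves:
  rows:
    - [51.9,-3.9,5.4,0,0,-0.136]
    - [52.0,3.2,5.4,0,0,-0.136]
    - [51.1,10.2,5.4,0,0,-0.136]
    - [49.2,17.1,5.4,0,0,-0.136]
    - [46.4,23.6,5.4,0,0,-0.136]

```text
time: 1.85
tool_pos: [441.6, -92.6, 177.5]
tcp_rot: [179.9, 0.0, 98.8]
ft_force: [0.5, -1.1, -0.4]
finger_gap: 80.1
grip_force: 0.0
```

Emit:
apply_moves:
  rows:
    - [42.8,29.7,5.4,0,0,-0.136]
    - [38.4,35.2,5.4,0,0,-0.136]
    - [33.3,40.1,5.4,0,0,-0.136]
    - [27.5,44.2,5.4,0,0,-0.136]
    - [21.3,47.5,5.4,0,0,-0.136]

```text
time: 2.48
tool_pos: [556.5, 141.3, 150.3]
tcp_rot: [180.0, 0.0, 137.8]
ft_force: [1.1, -0.7, 0.5]
finger_gap: 80.1
grip_force: 0.0
```

```bash
python3 -c "
from h import *
plan(556.5,139.5,66,138.5,20)"
```

```text
[-0.2, -0.3, 16.9, 0.0, 0.0, -0.003],[-0.2, -0.3, 16.9, 0.0, 0.0, -0.003],[-0.2, -0.3, 16.9, 0.0, 0.0, -0.003],[-0.2, -0.3, 16.9, 0.0, 0.0, -0.003],[-0.2, -0.3, 16.9, 0.0, 0.0, -0.003],
[556.5 141.3 150.3] [180.    0.  137.8] 80.13673333164775 [ 1.1 -0.7  0.5]
```

Emit:
apply_moves:
  rows:
    - [-0.2,-0.3,17,0,0,-0.003]
    - [-0.2,-0.3,17,0,0,-0.003]
    - [-0.2,-0.3,17,0,0,-0.003]
    - [-0.2,-0.3,17,0,0,-0.003]
    - [-0.2,-0.3,17,0,0,-0.003]

```text
time: 3.1
tool_pos: [555.4, 137.1, 64.2]
tcp_rot: [-180.0, -0.0, 138.3]
ft_force: [-0.8, 0.2, -0.5]
finger_gap: 80.0
grip_force: 0.0
```

Emit:
apply_moves:
  rows:
    - [0,0,0,0,0,0]
    - [0,0,0,0,0,0]
    - [0,0,0,0,0,0]
    - [0,0,0,0,0,0]
    - [0,0,0,0,0,0]
  fingers: 40
  grip_force: 40

```text
time: 3.72
tool_pos: [557.3, 139.4, 66.8]
tcp_rot: [179.7, 0.1, 138.4]
ft_force: [5.5, 7.4, -4.0]
finger_gap: 45.4
grip_force: 46.5
```

Emit:
apply_moves:
  rows:
    - [0,1,0,0,0,0.1]
    - [0,0,0.2,0,0,0.14]
    - [0,0,0.2,0,0,0.14]
    - [0,0,0.2,0,0,0.14]
    - [0,0,0.2,0,0,0.14]

```text
time: 4.35
tool_pos: [556.6, 139.3, 65.9]
tcp_rot: [179.9, -0.0, 100.3]
ft_force: [-3.3, 3.4, 3.1]
finger_gap: 45.2
grip_force: 47.2
```

Emit:
apply_moves:
  rows:
    - [0,0,0.2,0,0,0.14]
    - [0,0,0.2,0,0,0.14]
    - [0,0,0.1,0,0,0.1]
    - [0,0,0,0,0,0.05]
    - [0,0,0,0,0,0]

```text
time: 4.97
tool_pos: [556.1, 139.5, 65.5]
tcp_rot: [-180.0, -0.1, 75.9]
ft_force: [-5.4, 3.0, 5.9]
finger_gap: 45.1
grip_force: 47.5
```

Emit:
apply_moves:
  rows:
    - [0,0,0,0,0,0]
    - [0,0,0,0,0,0]
    - [0,0,-10,0,0,0]
    - [0,0,-30,0,0,0]
    - [0,0,-50,0,0,0]
  fingers: 75

```text
time: 5.6
tool_pos: [554.8, 138.2, 153.6]
tcp_rot: [-179.8, 0.1, 75.9]
ft_force: [0.1, 0.8, 0.1]
finger_gap: 75.0
grip_force: 0.0
```

```bash
python3 -c "
from h import *
plan(516,-267.4,110,70,45)"
```

```text
[-40.3, 6.1, 4.4, 0.0, 0.0, 0.01],[-40.2, 6.5, 4.4, 0.0, 0.0, 0.01],[-40.1, 6.9, 4.4, 0.0, 0.0, 0.01],[-40.1, 7.4, 4.4, 0.0, 0.0, 0.01],[-40.0, 7.8, 4.4, 0.0, 0.0, 0.01],
[-39.9, 8.2, 4.4, 0.0, 0.0, 0.01],[-39.8, 8.6, 4.4, 0.0, 0.0, 0.01],[-39.7, 9.0, 4.4, 0.0, 0.0, 0.01],[-39.6, 9.4, 4.4, 0.0, 0.0, 0.01],[-39.5, 9.8, 4.4, 0.0, 0.0, 0.01],
[554.8 138.2 153.6] [-1.798e+02  1.000e-01  7.590e+01] 74.98596189506827 [0.1 0.8 0.1]
```

Emit:
apply_moves:
  rows:
    - [-40,6,3,0,0,0.01]
    - [-40,6.5,3,0,0,0.01]
    - [-40,7,3,0,0,0.01]
    - [-40,7.5,4,0,0,0.01]
    - [-40,8,4,0,0,0.01]

```text
time: 6.22
tool_pos: [537.5, -65.1, 137.9]
tcp_rot: [179.9, -0.0, 73.0]
ft_force: [-0.0, 0.5, -0.5]
finger_gap: 75.1
grip_force: 0.0
```

Emit:
apply_moves:
  rows:
    - [-40,8,5,0,0,0.01]
    - [-40,8.5,5,0,0,0.01]
    - [-39.5,9,6,0,0,0.01]
    - [-39.5,9.5,6,0,0,0.01]
    - [-39.5,10,6,0,0,0.01]
  fingers: 60

```text
time: 6.85
tool_pos: [518.5, -268.0, 109.8]
tcp_rot: [179.9, 0.0, 70.1]
ft_force: [0.0, 0.9, 0.3]
finger_gap: 60.1
grip_force: 0.0
```

```bash
python3 - <<'E'
from h import *
im,d=eyes.snapshot("top");im=im[:,:,::-1];P=cloud("top",d)
m=(np.hypot(P[...,0]-556,P[...,1]-139)<36)&(P[...,2]>86)&(P[...,2]<94)
print(cv2.minAreaRect(np.float32(P[m][:,:2])))
im2,d2=eyes.snapshot("scene");im2=im2[:,:,::-1]
u,v=proj("scene",(516,-267,40)).astype(int)
cv2.imwrite("pics/o2.png",np.hstack([ortho("top",im,90,556,139,60),cv2.resize(im2[v-60:v+40,u-50:u+50],(400,400))]))
plan(516,-267.4,35,70,15)
E
```

```text
((557.3087768554688, 140.347412109375), (46.51624298095703, 46.57455825805664), 75.47914123535156)
[0.4, -0.5, 14.8, 0.0, 0.0, -0.0],[0.4, -0.5, 14.8, 0.0, 0.0, -0.0],[0.4, -0.5, 14.8, 0.0, 0.0, -0.0],[0.4, -0.5, 14.8, 0.0, 0.0, -0.0],[0.4, -0.5, 14.8, 0.0, 0.0, -0.0],
[ 517.6 -270.2  109.2] [1.8e+02 1.0e-01 7.0e+01] 59.85449734192825 [ 1.   0.6 -0.9]
```

View pics/o2.png

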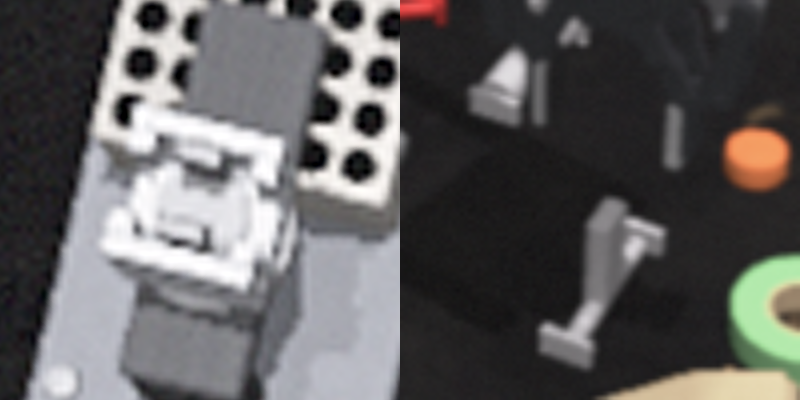

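Left crop: the nut's slot now lines up with the stud's (measured 75.5° against 76°). Right crop: the slim pin stands at (605,270) with the fingers above it, spread either side. I'm going down to grip the handle.

Emit:
apply_moves:
  rows:
    - [0.4,-0.4,15,0,0,0]
    - [0.4,-0.4,15,0,0,0]
    - [0.4,-0.4,15,0,0,0]
    - [0.4,-0.4,15,0,0,0]
    - [0.4,-0.4,16,0,0,0]

```text
time: 7.58
tool_pos: [517.2, -263.4, 31.8]
tcp_rot: [-180.0, -0.0, 70.2]
ft_force: [-0.1, 0.4, 0.1]
finger_gap: 59.9
grip_force: 0.0
```

Emit:
apply_moves:
  rows:
    - [0,0,0,0,0,0]
    - [0,0,0,0,0,0]
    - [0,0,0,0,0,0]
    - [0,0,0,0,0,0]
    - [0,0,0,0,0,0]
  fingers: 5
  grip_force: 40

```text
time: 8.2
tool_pos: [517.7, -264.1, 33.6]
tcp_rot: [179.9, 0.0, 70.2]
ft_force: [-1.0, 0.4, 2.5]
finger_gap: 11.1
grip_force: 44.1
```

Emit:
apply_moves:
  rows:
    - [0,0,0,0,0,0]
    - [0,0,-5,0,0,0]
    - [0,0,-40,0,0,0]
    - [0,0,-55,0,0,0]
    - [0,0,-30,0,0,0]

```text
time: 8.82
tool_pos: [518.2, -264.4, 166.4]
tcp_rot: [179.8, 0.0, 70.2]
ft_force: [0.5, 0.2, -1.1]
finger_gap: 11.4
grip_force: 43.8
```

```bash
python3 - <<'E'
from h import *
im,d=eyes.snapshot("top");im=im[:,:,::-1]
im2,d2=eyes.snapshot("scene");im2=im2[:,:,::-1]
p=np.array(sense()["tool_pos"])
u,v=proj("scene",p).astype(int)
P=cloud("scene",d2)
m=(np.hypot(P[...,0]-p[0],P[...,1]-p[1])<65)&(P[...,2]<p[2]-8)&(P[...,2]>p[2]-50)&(d2>0)
q=P[m];print(len(q),q.min(0).round(),q.max(0).round(),[np.round(t,1) for t in cv2.minAreaRect(np.float32(q[:,:2]))])
for s in (70,):
  a=np.radians(s);t=(q[:,:2]-p[:2])@[np.cos(a),np.sin(a)]
  for lo in range(-60,60,15):
    k=(t>=lo)&(t<lo+15)
    if k.sum()>3: print(lo,k.sum(),q[k][:,2].min().round(1),q[k][:,2].max().round(1))
cv2.imwrite("pics/o3.png",cv2.resize(im2[v-40:v+60,u-50:u+50],(500,500)))
plan(556.3,139.7,190,76,45)
E
```

```text
296 [ 492. -318.  137.] [ 546. -230.  160.] [array([ 518.9, -270.9]), array([93.8, 26.3]), np.float64(70.6)]
-60 115 136.9 155.3
-45 18 143.8 151.7
-30 61 141.9 159.5
-15 26 140.0 159.5
0 11 142.8 158.4
15 20 140.6 148.7
30 45 137.5 155.5
[39.3, -10.3, -2.2, 0.0, 0.0, -0.01],[39.4, -9.9, -2.2, 0.0, 0.0, -0.01],[39.5, -9.5, -2.2, 0.0, 0.0, -0.01],[39.6, -9.1, -2.2, 0.0, 0.0, -0.01],[39.7, -8.7, -2.2, 0.0, 0.0, -0.01],
[39.8, -8.3, -2.2, 0.0, 0.0, -0.01],[39.9, -7.9, -2.2, 0.0, 0.0, -0.01],[40.0, -7.5, -2.2, 0.0, 0.0, -0.01],[40.0, -7.0, -2.2, 0.0, 0.0, -0.01],[40.1, -6.6, -2.2, 0.0, 0.0, -0.01],
[ 519.6 -265.2  168.1] [1.796e+02 1.000e-01 7.020e+01] 10.991302544642261 [-0.3 -0.5 -0. ]
```

View pics/o3.png

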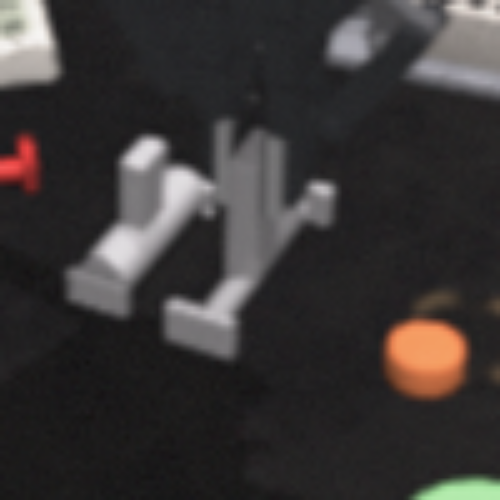

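The pin is held level in the fingers, with shoulders at (200,328) and (320,200). Its centre is about 4.5 mm behind the TCP along the bar. The stout pin at (140,230) is untouched. I'm carrying the pin over.

Emit:
apply_moves:
  rows:
    - [39.7,-10,-3,0,0,-0.01]
    - [39.7,-9.6,-3,0,0,-0.01]
    - [39.8,-9.2,-3,0,0,-0.01]
    - [39.9,-8.8,-3,0,0,-0.01]
    - [40,-8.4,0,0,0,-0.01]

```text
time: 9.55
tool_pos: [536.7, -59.0, 173.5]
tcp_rot: [-179.9, 0.0, 73.1]
ft_force: [0.8, -0.1, -1.3]
finger_gap: 11.3
grip_force: 43.8
```

Emit:
apply_moves:
  rows:
    - [40.2,-8,0,0,0,-0.01]
    - [40.3,-7.6,0,0,0,-0.01]
    - [40.4,-7.2,0,0,0,-0.01]
    - [40.5,-6.8,0,0,0,-0.01]
    - [40.5,-6.5,0,0,0,-0.01]

```text
time: 10.18
tool_pos: [556.7, 144.9, 173.1]
tcp_rot: [-179.9, 0.1, 75.9]
ft_force: [0.1, -0.4, -1.3]
finger_gap: 11.4
grip_force: 43.8
```

Emit:
apply_moves:
  rows:
    - [0,0,10,0,0,0]
    - [0,0,20,0,0,0]
    - [0,0,10,0,0,0]
    - [0,0,0,0,0,0]
    - [0,0,0,0,0,0]

```text
time: 10.8
tool_pos: [558.0, 143.1, 135.3]
tcp_rot: [180.0, -0.0, 75.8]
ft_force: [-0.5, -0.3, -1.5]
finger_gap: 11.3
grip_force: 43.8
```

```bash
python3 - <<'E'
from h import *
im2,d2=eyes.snapshot("scene");im2=im2[:,:,::-1]
p=np.array(sense()["tool_pos"]);print(p)
P=cloud("scene",d2)
m=(np.hypot(P[...,0]-p[0],P[...,1]-p[1])<65)&(P[...,2]<p[2]-8)&(P[...,2]>p[2]-40)&(d2>0)&(P[...,2]>100)
q=P[m];print(len(q),q.min(0).round(),q.max(0).round(),[np.round(t,1) for t in cv2.minAreaRect(np.float32(q[:,:2]))])
u,v=proj("scene",p-[0,0,40]).astype(int)
cv2.imwrite("pics/o4.png",cv2.resize(im2[v-50:v+50,u-50:u+50],(500,500)))
plan(557.4,144.1,130,76,45)
E
```

```text
[558.27650449 143.25615385 135.72351326]
144 [534.  90. 102.] [581. 182. 128.] [array([557.3, 136.3]), array([97.6, 26.4]), np.float64(75.3)]
[0.1, -0.2, 1.1, 0.0, 0.0, -0.0],[0.1, -0.2, 1.1, 0.0, 0.0, -0.0],[0.1, -0.2, 1.1, 0.0, 0.0, -0.0],[0.1, -0.2, 1.1, 0.0, 0.0, -0.0],[0.1, -0.2, 1.1, 0.0, 0.0, -0.0],
[558.3 143.3 135.7] [179.9  -0.   75.9] 10.962592142044217 [ 0.7 -0.3 -0.5]
```

View pics/o4.png

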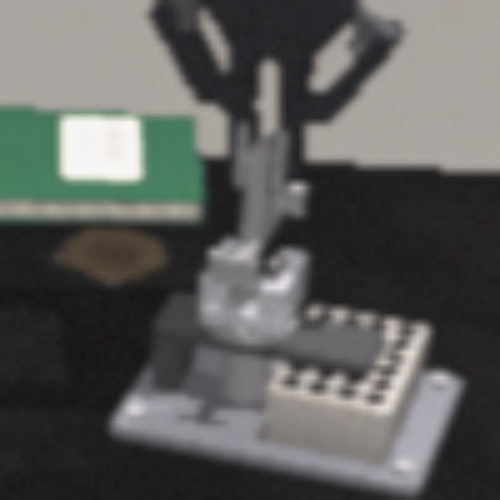

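The pin is above the slot, aligned with it; the nut and stud slots line up at about (250,260). I'm lowering it.

Emit:
apply_moves:
  rows:
    - [1.5,-0.8,4,0,0,0]
    - [0,0,6,0,0,0]
    - [0,0,6,0,0,0]
    - [0,0,6,0,0,0]
    - [0,0,5,0,0,0]

```text
time: 11.48
tool_pos: [557.1, 145.3, 107.4]
tcp_rot: [-180.0, 0.0, 75.9]
ft_force: [-2.5, 0.2, 28.0]
finger_gap: 11.3
grip_force: 48.6
```

Emit:
apply_moves:
  rows:
    - [0,0,1,0,0,0]
    - [0,0,1,0,0,0]
    - [0,0,0,0,0,0]
    - [0,0,0,0,0,0]
    - [0,0,0,0,0,0]

```text
time: 12.1
tool_pos: [557.5, 145.4, 107.4]
tcp_rot: [180.0, -0.0, 75.9]
ft_force: [-5.4, -0.7, 11.8]
finger_gap: 11.3
grip_force: 45.6
```

Emit:
apply_moves:
  rows:
    - [0,0,-1,0,0,0]
    - [0,0,0,0,0,0]
    - [0,0,0,0,0,0]
    - [0,0,-10,0,0,0]
    - [0,0,-40,0,0,0]
  fingers: 45

```text
time: 12.72
tool_pos: [555.2, 144.9, 155.0]
tcp_rot: [-179.7, 0.1, 75.9]
ft_force: [0.2, 1.0, 0.5]
finger_gap: 44.9
grip_force: 0.0
```

Emit:
apply_moves:
  rows:
    - [0,0,-50,0,0,0]
    - [-40,0,-20,0,0,0]
    - [-60,0,0,0,0,0]
    - [-60,0,0,0,0,0]
    - [-40,0,0,0,0,0]

```text
time: 13.35
tool_pos: [508.0, -50.9, 228.0]
tcp_rot: [179.9, 0.0, 75.8]
ft_force: [0.5, 0.2, -0.1]
finger_gap: 44.8
grip_force: 0.0
```

```bash
python3 - <<'E'
from h import *
o=[]
for c in ("top","scene"):
    im,d=eyes.snapshot(c);im=im[:,:,::-1];P=cloud(c,d)
    print(c,[(np.round(r["xyz"]),round(r["confidence"],2)) for n in ("slim_pin_mid","stout_pin_mid","stud_slot") for r in models.place_of(n,c)])
    r=np.hypot(P[...,0]-556.5,P[...,1]-139.5)
    m=(r<30)&(P[...,2]>102)&(P[...,2]<150)&(d>0);q=P[m];print(len(q),q[:,2].max(),[np.round(t,1) for t in cv2.minAreaRect(np.float32(q[:,:2]))])
    m=(r<40)&(P[...,2]>83)&(P[...,2]<93)&(d>0);q=P[m];print([np.round(t,1) for t in cv2.minAreaRect(np.float32(q[:,:2]))])
    u,v=proj(c,(556,139,90)).astype(int);o.append(cv2.resize(im[v-45:v+45,u-45:u+45],(400,400)))
cv2.imwrite("pics/o5.png",np.hstack(o));print(sense()["tool_pos"])
E
```

```text
top [(array([562., 139., 107.]), 0.43), (array([454., -85.,  33.]), 0.6), (array([558., 142.,  80.]), 0.84)]
41 138.68844728661193 [array([560.4, 148.5]), array([ 7.8, 12.9]), np.float64(75.2)]
[array([563.9, 167.2]), array([22.4, 47. ]), np.float64(79.2)]
scene [(array([557., 138., 108.]), 0.73), (array([348., -43.,  30.]), 0.72), (array([456., -87.,  29.]), 0.77), (array([555., 138.,  74.]), 0.56)]
86 136.60936993583027 [array([557.4, 138.7]), array([26.4, 12.7]), np.float64(74.4)]
[array([559.2, 144.5]), array([68.2, 46.1]), np.float64(75.4)]
[508.87188105 -47.58039329 227.11058179]
```

View pics/o5.png

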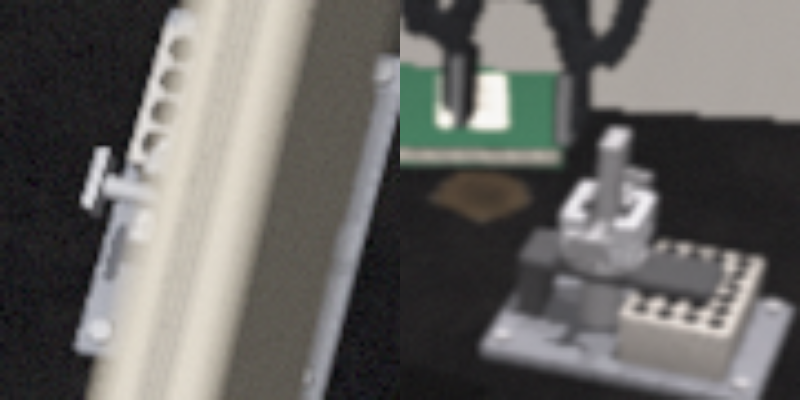

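The right crop shows the pin's handle upright in the slot at (615,180), with the far shoulder at (640,180). In the left crop the arm hides most of the clamp, so I'll move it aside for a clear check.

Emit:
apply_moves:
  rows:
    - [-60,-30,0,0,0,0]
    - [-60,-30,0,0,0,0]
    - [-60,-20,0,0,0,0]
    - [-50,0,0,0,0,0]
    - [0,0,0,0,0,0]

```text
time: 14.38
tool_pos: [380.7, -246.8, 227.1]
tcp_rot: [180.0, 0.0, 75.7]
ft_force: [0.6, 0.5, 0.6]
finger_gap: 44.7
grip_force: 0.0
```

```bash
python3 - <<'E'
from h import *
im,d=eyes.snapshot("top");im=im[:,:,::-1];P=cloud("top",d)
print([(np.round(r["xyz"]),round(r["confidence"],2)) for n in ("slim_pin_mid","stout_pin_mid") for r in models.place_of(n,"top")])
a=np.radians(76);D=P[...,:2]-[556.5,139.5];x=D@[np.sin(a),-np.cos(a)];y=D@[np.cos(a),np.sin(a)];z=P[...,2]
for n,m in (("far",(y>35)&(y<60)),("near",(y<-32)&(y>-60))):
    m=m&(abs(x)<25)&(z>65)&(z<110);print(n,m.sum(),x[m].mean().round(1),y[m].min().round(1),y[m].max().round(1),np.percentile(z[m],[10,50,90]).round(1))
m=(abs(x)<25)&(abs(y)<30)&(z>125);print("handle",m.sum(),x[m].mean().round(1),y[m].mean().round(1),np.median(z[m]))
m=(abs(x)<35)&(abs(y)<30)&(z>85)&(z<98);print("nut",cv2.minAreaRect(np.float32(P[m][:,:2])))
cv2.imwrite("pics/o6.png",ortho("top",im,90,556,139,75))
E
```

```text
[(array([349., -46.,  32.]), 0.68), (array([457., -83.,  32.]), 0.63)]
far 83 0.0 35.4 48.9 [82.3 88.6 93.4]
near 77 -0.7 -45.0 -32.2 [80.  88.8 92.5]
handle 106 0.4 1.3 135.25804656147034
nut ((557.4595947265625, 139.18899536132812), (59.73331069946289, 47.22016906738281), 75.27779388427734)
```

View pics/o6.png

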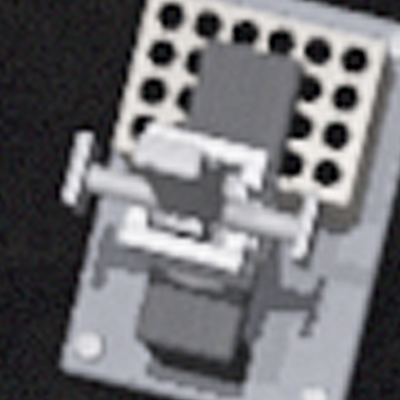

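The picture shows the pin lying through both slots, with shoulders at (78,170) and (305,222). It is level and centred to about 2 mm, the handle top is at about 135 mm, and the nut is at about 75°. Handing in.

```bash
python3 -c "
from bench import job
print(job.hand_in())"
```

```text
the job is handed in; nothing more can be done
None
```

The job is handed in: the nut is tightened until its slot lines up with the stud's (within about 1°), the slim pin lies level through both slots and is released, and the stout pin is where it was; no verdict came back.

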